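# Bring the blender drum's filling stem upright by its star wheel

### The job

Get the hand-turned drum blender ready for filling: turn its star wheel by pushing on the spokes with the fingertips, as many spokes in turn as it takes, until the blue-capped filling stem on the drum points straight up, then leave the wheel standing still and back away. Push gently and do not grip the spokes or spin the wheel fast; touch neither the drum nor its stem, and leave the bottle, jar, weighing dish and pliers undisturbed.

Things in the scene. Friction and masses are not known exactly. Their poses are not given: they have to be found in the camera images.
- mixer: White frame of the drum blender, fixed to the bench. Origin on the bench right under the centre of the star wheel; z up. The shaft runs along its y axis, 165 mm up; the wheel turns in its x-z plane at y = 0. Nothing stands under the wheel; along +y there is only the 24 mm shaft up to 81 mm, then the pedestals and drum. Base plate 190 mm wide (x), 15 mm thick, y = 65 to 301 mm.
- pedestal_top (a point): Top of the white bearing pedestal next to the wheel, 200 mm above the bench, 95 mm along the mixer's +y from the wheel's plane; it is 70 mm wide in x and spans y = 81 to 105 mm. A like one stands beyond the drum (y = 258 to 282 mm). Axes as the mixer's.
- starwheel: Rimless star wheel, rigid with shaft and drum. Origin at the hub centre (hub radius 32 mm). Five round spokes 72 degrees apart in its x-z plane, one along its +z. Turns about y, either way, without stops; a positive turn carries the stem from upright towards the mixer's +x. Balanced, with friction: it takes about 0.25 N m (2 to 3 N at a sleeve) to turn and stays where it is left.
- blue_spoke_tip (a point): Outer end of the spoke with the blue sleeve, 130 mm from the hub centre along the wheel's own +z; it points the same way as the filling stem. Every spoke is 130 mm long: bare steel 16 mm thick out to 65 mm from the centre, then a 22 mm thick sleeve with a round end (four sleeves are black). Axes as the wheel's.
- drum_centre (a point): Centre of the aluminium drum 132 mm in diameter and 118 mm long on the same shaft, turning with the wheel: on the shaft, 183 mm along the mixer's +y from the wheel's plane; its z axis is the direction of the filling stem. The drum must not be touched.
- stem_tip (a point): End of the drum's filling stem (28 mm steel neck with a 38 mm blue cap), 116 mm from the shaft axis. Its z axis points out along the stem; straight up when the job is done.
- amber_bottle: Amber bottle with white cap, 54 mm in diameter, 105 mm tall, loose, standing beyond the wheel on the side away from the drum. Origin at the centre of its underside.
- white_jar: White jar with green lid, 62 mm in diameter, 75 mm tall, loose, standing beyond the wheel on the side away from the drum. Origin at the centre of its underside.
- weigh_dish: White open weighing dish, 75 x 75 x 20 mm, loose. Origin at the centre of its underside.
- tube_pliers: Tube-sealing pliers lying flat, red and black handles, 220 mm long, 80 mm wide, 18 mm high, loose. Origin about mid-length on the bench surface; jaws to its +x.
There are look-alikes about, which are no part of the job. What is shaped like the white_jar but red or yellow is not meant.

How it is judged:
By the outcome, as a careful person would: the job done as asked, in the order asked, and still so for the second after the job is handed in, with the robot touching nothing.
It also fails if it takes over 56 s, if anything falls off the work surface, if the arm or the gripper's body presses on something with over 40 N, if the wrist force passes 120 N, or if a joint passes its speed limit or range.

### The arm

A 6-joint arm with a two-finger parallel gripper is mounted at the origin on the work surface. World frame = base frame: x ahead of the robot, y to its left, z up, the work surface at z = 0. Lengths are in m, angles in rad, forces in N, time in s.
With the tool pointing down it reaches from about 0.3 to 0.775 m from the base axis. Payload 14.6 kg.
Tool frame: the origin (TCP) lies between the finger pads; the fingertips stand robot.tip_reach ahead of it and the grasp point (between the pads) lies 5 mm behind it (robot.tip_reach is the distance from the TCP to the fingertips, in m); z points along the fingers, y is the line along which they close (so a half turn about z gives the same grasp; the last joint's range is limited). The gripper opens to 94 mm and grips with 3 to 60 N. Pads are 16 mm wide; open, the fingers measure 119 mm over their backs; the gripper's body (75 mm by 177 mm) begins 78 mm behind the grasp point.
Start: joints at [-1.195, 0.3, 1.521, -0, 1.321, -0.067], TCP at [0.236, -0.497, 0.219] pointing down, gripper open.
Joint ranges: [-3.03, 3.03], [-0.79, 2.21], [0.23, 2.52], [-1.04, 4.18], [0, 3.07], [-2.55, 2.55]. Speed limits (rad/s): [2.22, 2.22, 2.57, 3.14, 3.14, 3.14].

### API

Orientations are given as a rotation vector (axis times angle).
In Python, from plant import get_obs, grab_frame, robot gives the robot as it stands.
- The arm moves only by the shell command python3 -m pendant 'ROWS'. ROWS is JSON, a list of rows, each a list of 3 entries, a list of its own where there are three numbers: the shift along the tool's x, y, z normalised to -1 to 1, where 1 is 0.15 m, then the turn, a rotation vector about the tool's x, y, z normalised to -1 to 1, where 1 is 90 degrees, then the closure in counts, from 0 (fully open) to 255 (shut). In form: [[[x, y, z], [wx, wy, wz], hand], ...]. A call has 1 to 5 rows; each row is the pose to reach, as a shift and turn from the pose commanded when the call began, along the tool's axes at that moment; what a row does not reach only later rows make up. A row lasts 1/12 s, in which the tool goes at most 41.7 mm and 7.16 degrees, less where a joint would pass 70% of its speed; a pose out of reach is approached as far as the arm can. A call with a number of a shift or a turn outside -1 to 1 is refused whole. A call with a gripper value outside its range is refused whole. The fingers move at their own pace and stop on an object; the grip force is fixed at half the most. Time passes only in rows, so rows that repeat a pose let the fingers close. It gives the time, the measured TCP pose, the force, the opening and the grip force at its end, in the units of the state.
- get_obs(): the state, without advancing time (a new reading comes with each control period).
- grab_frame(name): name is "side" or "top"; returns a dict with "img" (420x560x3 uint8, blue, green, red), "intrinsics" (3x3 intrinsics, pixels), "R" (3x3) and "t" (3): a world point X has camera coordinates R X + t. Camera axes: x right, y down, z forward; pixel columns grow to the right and rows downward; lengths in m; the calibration is good to about 2 mm. A picture is of the moment at which its call begins. There is no depth.
- robot.finish_job(): hands the job in; it is judged then, once.
The state is a dict: "time_s": time; "qpos": joint angles; "dq": joint speeds; "joint_efforts": joint torques, N m; "position": TCP position; "eef_rot": TCP orientation; "wrist_force": force on the tool from outside, world axes, zero at the start; "ft_torque": the same for the moment, N m; "width": finger opening in m; "grip_force": force on a finger pad.
Only numpy, scipy, OpenCV 4.12 (cv2) and the standard library are available. Lean on these libraries where they do the work, as an engineer would, in place of code of your own. Each camera call takes 0.05 s, during which the arm holds its last target. There are 200 camera calls.

## Working session

There is one attempt and no reset: what is moved stays moved. The work goes in short steps, Python scripts to look and compute and a shell command to move; the robot and the scene stay as the last step left them, time stands still between calls to the robot, and variables do not carry over. Pictures are saved under pics/ and viewed, at most 10 in all, crops included, and the job is handed in when it is done.

```bash
mkdir -p pics; ls
python3 - <<'E'
from plant import get_obs, grab_frame, robot
import cv2,numpy as np
for n in("side","top"):
    f=grab_frame(n); cv2.imwrite(f"pics/{n}0.png",f["img"]); np.savez(f"pics/{n}.npz",K=f["intrinsics"],R=f["R"],t=f["t"])
    print(n,f["intrinsics"].round(1).tolist(),(-f["R"].T@f["t"]).round(3),f["R"].round(3).tolist())
o=get_obs();print(o["position"],o["eef_rot"],o["time_s"],robot.tip_reach)
E
```

```text
pics
side [[415.2, 0.0, 286.2], [0.0, 415.2, 210.9], [0.0, 0.0, 1.0]] [0.243 0.642 0.673] [[-0.923, -0.386, -0.0], [-0.199, 0.476, -0.856], [0.33, -0.79, -0.516]]
top [[402.1, 0.0, 274.2], [0.0, 402.1, 205.1], [0.0, 0.0, 1.0]] [ 0.467 -0.102  1.193] [[-0.005, -1.0, 0.018], [-0.993, 0.003, -0.119], [0.119, -0.019, -0.993]]
[ 0.23556909 -0.4967285   0.21894574] [-3.06387033e+00 -6.89694997e-01  3.00913215e-04] 0.1 0.014
```

View pics/side0.png

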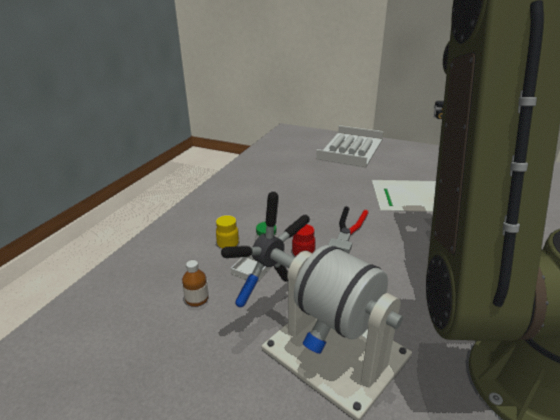

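View pics/top0.png

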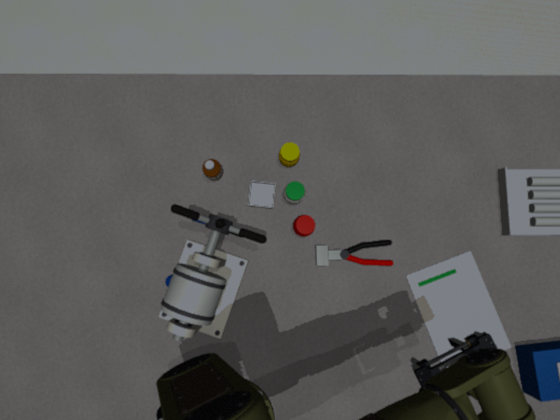

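The top view shows the wheel hub near (221,223), the drum toward the robot and the jars, dish and pliers to the right. The side view shows the blue spoke pointing down-left, from (268,250) to (240,302). The stem cap is at (315,342).

Run:
```python
import cv2
a=cv2.imread("pics/side0.png")[180:420,180:420];b=cv2.imread("pics/top0.png")[140:350,150:330]
a=cv2.resize(a,None,fx=2.5,fy=2.5,interpolation=3);b=cv2.resize(b,None,fx=2.85,fy=2.85,interpolation=3)
cv2.imwrite("pics/c1.png",a);cv2.imwrite("pics/c2.png",b[:598])
```

```text
(no output)
```

View pics/c1.png

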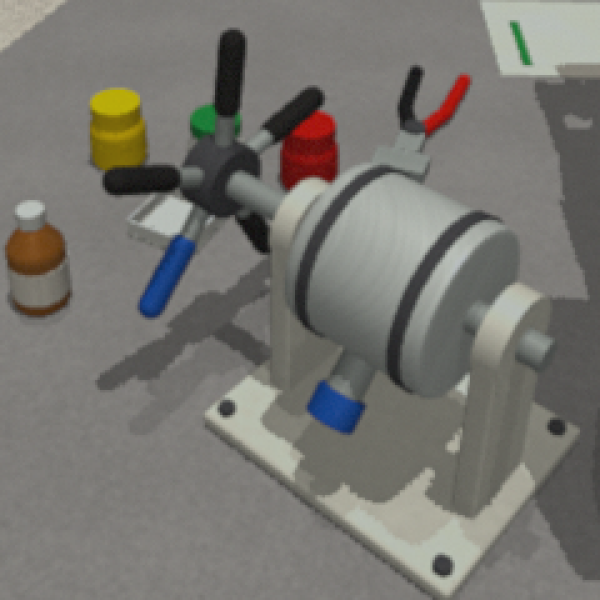

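View pics/c2.png

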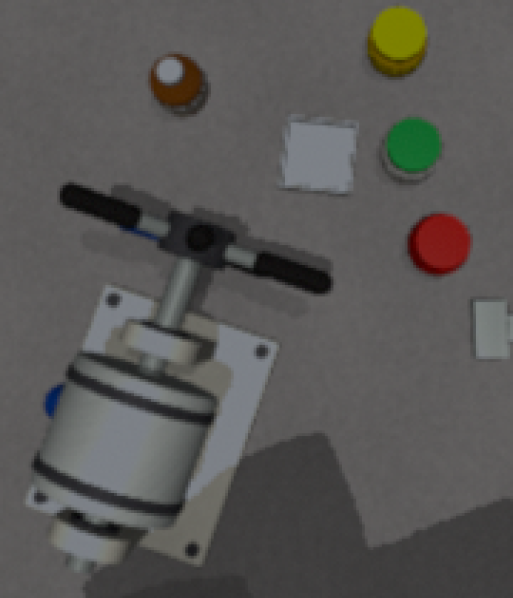

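```bash
cat > h.py <<'E'
import numpy as np
from scipy.optimize import least_squares
C={n:np.load(f"pics/{n}.npz") for n in("side","top")}
def proj(n,X):
    c=C[n];p=(c["R"]@np.atleast_2d(X).T).T+c["t"];p=p@c["K"].T;return p[:,:2]/p[:,2:]
def m2w(P,m):
    c,s=np.cos(m[2]),np.sin(m[2]);P=np.atleast_2d(P)
    return np.c_[m[0]+c*P[:,0]-s*P[:,1],m[1]+s*P[:,0]+c*P[:,1],P[:,2]]
def spoke(th,r,k): a=th+np.radians(72)*np.asarray(k);return np.c_[r*np.sin(a),0*a,.165+r*np.cos(a)]
def ray(n,u,z):
    c=C[n];d=c["R"].T@np.linalg.inv(c["K"])@[u[0],u[1],1];o=-c["R"].T@c["t"];return o+d*(z-o[2])/d[2]
E
python3 - <<'E'
from h import *
side=np.array([[150,312],[108,180],[233,32],[318,95],[262,250]])/2.5+180   # k unknown sign
bs=np.array([[-.095,.065,.015],[.095,.065,.015],[.095,.301,.015],[-.095,.301,.015]])
top=np.array([[278,343],[108,287],[27,500],[200,565]])/2.85+[150,140]
tt=np.array([[65,192],[326,284]])/2.85+[150,140]
bside=np.array([[205,415],[580,432],[450,597]])/2.5+180
def res(q,s):
    P=m2w(spoke(q[3],.127,s*np.arange(5)),q)
    e=[proj("side",P)-side,proj("top",m2w(bs,q))-top,proj("side",m2w(bs[[1,3,2]],q))-bside,proj("top",P[[1,3] if 0 else [1,3]])-tt]
    return np.concatenate(e).ravel()
for s in(1,-1):
  for t0 in np.arange(-3,3.2,.8):
    r=least_squares(res,[.6,.1,1.25,t0],args=(s,),loss="soft_l1")
    if r.cost<300: print(s,r.cost,r.x,np.degrees(r.x[2:])%360,r.fun.reshape(-1,2).round(1).tolist());break
T=lambda u:np.array(u)/2.85+[150,140]
for n,u,z in[("bottle",(170,70),.105),("dish",(319,155),.01),("jar",(413,145),.075),("red",(440,240),.075),("yellow",(398,33),.075)]:print(n,ray("top",T(u),z).round(3))
E
```

```text
-1 14.906561543741146 [ 0.5424929   0.02158378  1.23638655 -3.93037279] [ 70.83973091 134.80622703] [[-1.8, 0.6], [0.7, -0.3], [0.8, -0.2], [0.0, -0.3], [1.9, -1.1], [0.0, -1.0], [-2.0, -2.6], [-2.7, 1.5], [-0.3, 0.8], [-1.8, -1.6], [1.5, -2.0], [0.0, -0.1], [-1.7, -0.5], [0.1, -0.1]]
bottle [0.71  0.054 0.105]
dish [ 0.641 -0.089  0.01 ]
jar [ 0.641 -0.182  0.075]
red [ 0.547 -0.208  0.075]
yellow [ 0.754 -0.169  0.075]
```

```bash
cat >> h.py <<'E'
M=[.5425,.0216,1.2364]
from scipy.spatial.transform import Rotation as Ro
def plan(T):  # targets in mixer frame: X,Y,TCP z ; tool x = mixer x, tool z down
    from plant import get_obs
    o=get_obs();R=Ro.from_rotvec(o["eef_rot"]);c,s=np.cos(M[2]),np.sin(M[2])
    G=Ro.from_matrix(np.array([[c,s,0],[s,-c,0],[0,0,-1]]));
    p=np.array(o["position"]);d=p-[M[0],M[1],0];
    print("t",o["time_s"],"mixer XYZ",np.round([c*d[0]+s*d[1],-s*d[0]+c*d[1],p[2]],4),"F",np.round(o["wrist_force"],1),"turn",((R.inv()*G).as_rotvec()/(np.pi/2)).round(3))
    for t in T: print(t,(R.inv().apply(m2w(t,M)[0]-p)/.15).round(3))
E
python3 -m pendant '[[[0,0,-0.3],[0,0,0],255],[[0,0,-0.6],[0,0,0],255],[[0,0,-0.9],[0,0,0],255],[[0,0,-1],[0,0,0],255],[[0,0,-1],[0,0,0],255]]'
python3 -c "
from h import *;plan([[.135,0,.37],[.135,0,.224]])"
```

```text
time_s: 0.52
position: [0.2359, -0.4976, 0.3752]
eef_rot: [3.057, 0.688, 0.002]
wrist_force: [-0.2, 0.0, 0.4]
width: 0.0643
grip_force: 0.0
t 0.5167 mixer XYZ [-0.591   0.1192  0.3752] F [-0.2  0.   0.4] turn [ 0.005  0.002 -0.505]
[0.135, 0, 0.37] [ 3.961 -2.893  0.009]
[0.135, 0, 0.224] [ 3.962 -2.901  0.982]
```

```bash
R='x'
python3 -m pendant '[[[0.2,-0.14,0],[0,0,0],255],[[0.4,-0.29,0],[0,0,0],255],[[0.6,-0.43,0],[0,0,0],255],[[0.8,-0.58,0],[0,0,0],255]]' | sed -n 2p
python3 -m pendant '[[[0.2,-0.14,0],[0,0,0],255],[[0.4,-0.29,0],[0,0,0],255],[[0.6,-0.43,0],[0,0,0],255],[[0.8,-0.58,0],[0,0,0],255]]' | sed -n 2p
python3 -m pendant '[[[0.2,-0.14,0],[0,0,0],255],[[0.4,-0.29,0],[0,0,0],255],[[0.6,-0.43,0],[0,0,0],255],[[0.8,-0.58,0],[0,0,0],255]]' | sed -n 2p
python3 -m pendant '[[[0.2,-0.14,0],[0,0,0],255],[[0.4,-0.29,0],[0,0,0],255],[[0.6,-0.43,0],[0,0,0],255],[[0.8,-0.58,0],[0,0,0],255]]' | sed -n 2p
python3 -m pendant '[[[0,0,0],[0,0,-0.08],255],[[0,0,0],[0,0,-0.16],255],[[0,0,0],[0,0,-0.24],255],[[0,0,0],[0,0,-0.32],255],[[0,0,0],[0,0,-0.4],255]]' | sed -n 2p
python3 -c "
from h import *;plan([[.135,0,.35],[.135,0,.224]])"
```

```text
position: [0.3071, -0.3654, 0.3685]
position: [0.3783, -0.2352, 0.3688]
position: [0.4495, -0.1051, 0.3688]
position: [0.5207, 0.025, 0.3686]
position: [0.5202, 0.0233, 0.3685]
t 2.2667 mixer XYZ [-0.0057  0.0217  0.3685] F [-0.3 -0.5 -0. ] turn [-0.001  0.    -0.103]
[0.135, 0, 0.35] [ 0.949 -0.009  0.123]
[0.135, 0, 0.224] [ 0.95  -0.008  0.963]
```

```bash
python3 -m pendant '[[[0.25,0,0],[0,0,-0.05],255],[[0.5,0,0],[0,0,-0.103],255],[[0.75,0,0],[0,0,-0.103],255],[[0.95,0,0.05],[0,0,-0.103],255],[[0.95,0,0.1],[0,0,-0.103],255]]' | sed -n 2p
python3 - <<'E'
from h import *
from plant import grab_frame
import cv2
plan([[.135,0,.22],[.105,0,.24]])
cv2.imwrite("pics/s1.png",cv2.resize(grab_frame("side")["img"][80:420,130:470],None,fx=1.7,fy=1.7))
E
```

```text
position: [0.59, 0.1521, 0.3519]
t 2.6833 mixer XYZ [ 0.1388 -0.0021  0.3519] F [-1.1  0.6  0.1] turn [-0.002  0.    -0.002]
[0.135, 0, 0.22] [-0.025 -0.011  0.879]
[0.105, 0, 0.24] [-0.225 -0.011  0.746]
```

View pics/s1.png

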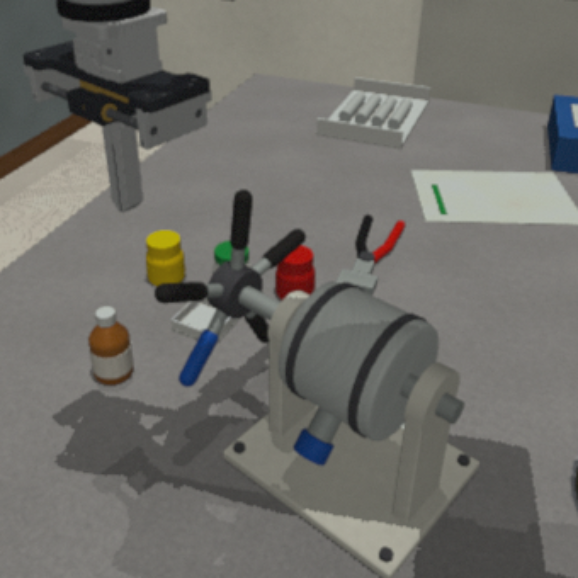

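The closed fingertips, at about (127,208) in the crop, are clear of the left spoke end at (160,293). Next I descend beside that spoke and push it toward mixer -x, rising as it rises.

```bash
python3 -m pendant '[[[-0.02,-0.01,0.2],[0,0,0],255],[[-0.02,-0.01,0.4],[0,0,0],255],[[-0.02,-0.01,0.6],[0,0,0],255],[[-0.02,-0.01,0.8],[0,0,0],255],[[-0.02,-0.01,0.88],[0,0,0],255]]' | sed -n '2p;4p'
python3 -m pendant '[[[-0.02,0,0],[0,0,0],255],[[-0.04,0,0],[0,0,0],255],[[-0.06,0,-0.02],[0,0,0],255],[[-0.08,0,-0.05],[0,0,0],255],[[-0.1,0,-0.08],[0,0,0],255]]' | sed -n '2p;4p'
python3 -m pendant '[[[-0.02,0,-0.02],[0,0,0],255],[[-0.04,0,-0.04],[0,0,0],255],[[-0.06,0,-0.06],[0,0,0],255],[[-0.08,0,-0.08],[0,0,0],255],[[-0.1,0,-0.1],[0,0,0],255]]' | sed -n '2p;4p'
python3 - <<'E'
from h import *
plan([[.1,0,.247],[.0785,0,.264],[.05,0,.27],[.019,0,.275]])
E
```

```text
position: [0.5849, 0.1445, 0.2183]
wrist_force: [-0.1, -0.8, 0.5]
position: [0.5821, 0.1321, 0.2374]
wrist_force: [1.2, 7.7, 1.5]
position: [0.577, 0.1175, 0.2522]
wrist_force: [1.0, 1.0, -1.3]
t 3.9833 mixer XYZ [ 0.1019 -0.0011  0.2522] F [ 1.   1.  -1.3] turn [ 0.002 -0.001 -0.004]
[0.1, 0, 0.247] [-0.013 -0.007  0.035]
[0.0785, 0, 0.264] [-0.156 -0.006 -0.079]
[0.05, 0, 0.27] [-0.346 -0.005 -0.119]
[0.019, 0, 0.275] [-0.552 -0.003 -0.153]
```

```bash
python3 -m pendant '[[[-0.03,0,0],[0,0,0],255],[[-0.06,0,-0.01],[0,0,0],255],[[-0.09,0,-0.03],[0,0,0],255],[[-0.12,0,-0.05],[0,0,0],255],[[-0.15,0,-0.06],[0,0,0],255]]' | sed -n '2p;4p'
python3 - <<'E'
from h import *
from plant import grab_frame
import cv2
plan([[.05,0,.27],[.019,0,.275]])
cv2.imwrite("pics/s2.png",cv2.resize(grab_frame("side")["img"][80:420,130:470],None,fx=1.7,fy=1.7))
E
```

```text
position: [0.5691, 0.0959, 0.2596]
wrist_force: [1.9, 3.8, 4.3]
t 4.4 mixer XYZ [ 0.0789 -0.0008  0.2596] F [1.9 3.8 4.3] turn [ 0.001 -0.001 -0.004]
[0.05, 0, 0.27] [-0.192 -0.004 -0.07 ]
[0.019, 0, 0.275] [-0.399 -0.002 -0.103]
```

View pics/s2.png

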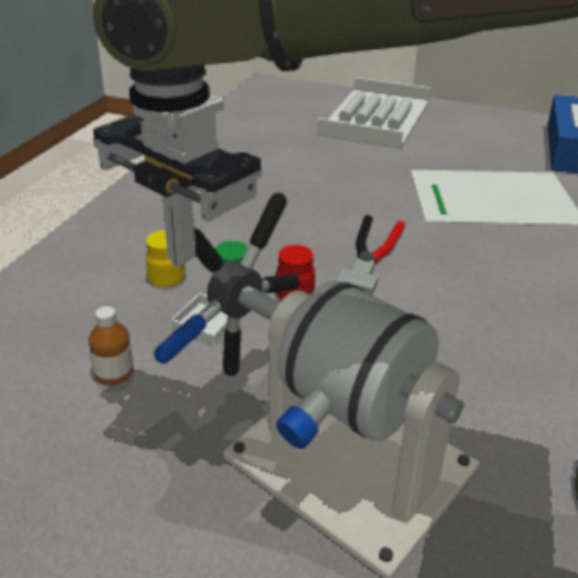

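The wheel has turned about 35 deg with the fingers. The blue spoke end is now at (163,353), and the pushed spoke is beside the fingers at (200,240). I'll keep pushing.

```bash
python3 -m pendant '[[[-0.03,0,0],[0,0,0],255],[[-0.06,0,-0.02],[0,0,0],255],[[-0.1,0,-0.04],[0,0,0],255],[[-0.14,0,-0.06],[0,0,0],255],[[-0.18,0,-0.07],[0,0,0],255]]' | sed -n '2p;4p'
python3 -m pendant '[[[-0.03,0,0],[0,0,0],255],[[-0.07,0,-0.01],[0,0,0],255],[[-0.11,0,-0.02],[0,0,0],255],[[-0.15,0,-0.03],[0,0,0],255],[[-0.19,0,-0.03],[0,0,0],255]]' | sed -n '2p;4p'
python3 -c "
from h import *;plan([[-.007,0,.276],[-.0325,0,.271],[-.055,0,.257]])"
```

```text
position: [0.5598, 0.0702, 0.2695]
wrist_force: [2.1, 2.8, 2.3]
position: [0.5502, 0.0433, 0.2737]
wrist_force: [1.0, 3.3, 0.7]
t 5.2833 mixer XYZ [ 2.300e-02 -2.000e-04  2.737e-01] F [1.  3.3 0.7] turn [ 0.    -0.    -0.004]
[-0.007, 0, 0.276] [-0.2    0.    -0.015]
[-0.0325, 0, 0.271] [-0.37   0.001  0.018]
[-0.055, 0, 0.257] [-0.52   0.002  0.111]
```

```bash
python3 -m pendant '[[[-0.04,0,0],[0,0,0],255],[[-0.08,0,0],[0,0,0],255],[[-0.12,0,0],[0,0,0],255],[[-0.16,0,0],[0,0,0],255],[[-0.2,0,0],[0,0,0],255]]' | sed -n '2p;4p'
python3 -m pendant '[[[-0.04,0,0.01],[0,0,0],255],[[-0.08,0,0.02],[0,0,0],255],[[-0.12,0,0.03],[0,0,0],255],[[-0.15,0,0.04],[0,0,0],255],[[-0.18,0,0.05],[0,0,0],255]]' | sed -n '2p;4p'
python3 -m pendant '[[[-0.03,0,0.02],[0,0,0],255],[[-0.06,0,0.03],[0,0,0],255],[[-0.09,0,0.05],[0,0,0],255],[[-0.12,0,0.07],[0,0,0],255],[[-0.14,0,0.08],[0,0,0],255]]' | sed -n '2p;4p'
python3 - <<'E'
from h import *
from plant import grab_frame
import cv2
plan([[-.055,0,.257]])
cv2.imwrite("pics/s3.png",cv2.resize(grab_frame("side")["img"][80:420,130:470],None,fx=1.7,fy=1.7))
E
```

```text
position: [0.54, 0.0151, 0.2731]
wrist_force: [1.3, 2.7, -1.5]
position: [0.5311, -0.0103, 0.2656]
wrist_force: [1.6, 2.3, 0.0]
position: [0.524, -0.0301, 0.2534]
wrist_force: [0.9, 2.7, -0.2]
t 6.5333 mixer XYZ [-0.0549  0.0005  0.2534] F [ 0.9  2.7 -0.2] turn [-0.     0.    -0.004]
[-0.055, 0, 0.257] [-0.001  0.003 -0.024]
```

View pics/s3.png

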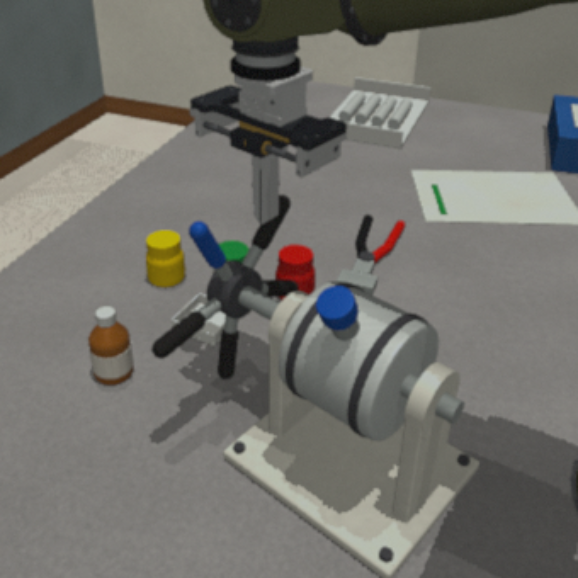

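The blue spoke now points up-left, with its tip at (197,226), about 30 deg short. The stem cap is at (337,306). I'll lift off, pass over the top, and come down on its other side.

```bash
python3 -m pendant '[[[0.05,0,0],[0,0,0],255],[[0.06,0,-0.2],[0,0,0],255],[[0.06,0,-0.4],[0,0,0],255],[[0.06,0,-0.52],[0,0,0],255],[[0.06,0,-0.52],[0,0,0],255]]' | sed -n '2p;4p'
python3 -m pendant '[[[0.22,0,0],[0,0,0],255],[[0.44,0,0],[0,0,0],255],[[0.66,0,0],[0,0,0],255],[[0.88,0,0],[0,0,0],255],[[0.97,0,0],[0,0,0],255]]' | sed -n '2p;4p'
python3 - <<'E'
from h import *
b=np.array([197,226])/1.7+[130,80]
for a in range(10,45,4): print(a,(proj("side",m2w(spoke(np.radians(a),.127,[0]),M))-b).round(1))
plan([[.1,0,.265]])
E
```

```text
position: [0.5282, -0.0208, 0.336]
wrist_force: [-0.1, -0.1, 0.5]
position: [0.5764, 0.1195, 0.3305]
wrist_force: [-0.8, -0.2, -0.4]
10 [[ 12.5 -12.1]]
14 [[ 9.2 -9.5]]
18 [[ 6.  -6.6]]
22 [[ 2.8 -3.5]]
26 [[-0.4 -0.1]]
30 [[-3.4  3.5]]
34 [[-6.3  7.4]]
38 [[-9.1 11.4]]
42 [[-11.7  15.6]]
t 7.4167 mixer XYZ [1.036e-01 1.000e-04 3.305e-01] F [-0.8 -0.2 -0.4] turn [-0.001  0.    -0.003]
[0.1, 0, 0.265] [-0.024  0.002  0.437]
```

```bash
python3 -m pendant '[[[0,0,0.15],[0,0,0],255],[[0,0,0.3],[0,0,0],255],[[-0.02,0,0.43],[0,0,0],255],[[-0.06,0,0.43],[0,0,0],255],[[-0.1,0,0.43],[0,0,0],255]]' | sed -n '2p;4p'
python3 -m pendant '[[[-0.03,0,0],[0,0,0],255],[[-0.06,0,0],[0,0,0],255],[[-0.09,0,0],[0,0,0],255],[[-0.12,0,0],[0,0,0],255],[[-0.15,0,0],[0,0,0],255]]' | sed -n '2p;4p'
python3 -m pendant '[[[-0.03,0,0],[0,0,0],255],[[-0.06,0,0],[0,0,0],255],[[-0.09,0,0],[0,0,0],255],[[-0.12,0,0],[0,0,0],255],[[-0.15,0,0],[0,0,0],255]]' | sed -n '2p;4p'
python3 -c "
from h import *;plan([[.03,0,.265],[.02,0,.265]])"
```

```text
position: [0.5705, 0.1013, 0.2669]
wrist_force: [-0.5, -0.7, -0.4]
position: [0.5637, 0.0805, 0.2684]
wrist_force: [2.4, 3.6, 2.2]
position: [0.5557, 0.059, 0.2674]
wrist_force: [0.0, 2.3, 1.0]
t 8.6667 mixer XYZ [ 3.970e-02 -2.000e-04  2.674e-01] F [0.  2.3 1. ] turn [-0.     0.    -0.004]
[0.03, 0, 0.265] [-0.065 -0.001  0.016]
[0.02, 0, 0.265] [-0.131 -0.001  0.016]
```

```bash
python3 -m pendant '[[[-0.02,0,0],[0,0,0],255],[[-0.04,0,0],[0,0,0],255],[[-0.06,0,0],[0,0,0],255],[[-0.08,0,0],[0,0,0],255],[[-0.08,0,0],[0,0,0],255]]' | sed -n '2p;4p'
python3 - <<'E'
from h import *
from plant import grab_frame
import cv2
plan([[.02,0,.265]])
a=grab_frame("side")["img"][150:330,200:400];b=grab_frame("top")["img"][180:360,130:330]
cv2.imwrite("pics/s4.png",np.hstack([cv2.resize(i,None,fx=f,fy=3,interpolation=3)[:540,:w] for i,f,w in((a,3,400),(b,2,400))]) if 0 else np.hstack([cv2.resize(a[:,:133],None,fx=3,fy=3,interpolation=3),cv2.resize(b[:,:133],None,fx=3,fy=3,interpolation=3)]))
E
```

```text
position: [0.5517, 0.0476, 0.2674]
wrist_force: [-0.5, 0.4, -0.3]
t 9.0833 mixer XYZ [ 2.760e-02 -1.000e-04  2.674e-01] F [-0.5  0.4 -0.3] turn [-0.     0.    -0.005]
[0.02, 0, 0.265] [-0.051 -0.001  0.016]
```

View pics/s4.png

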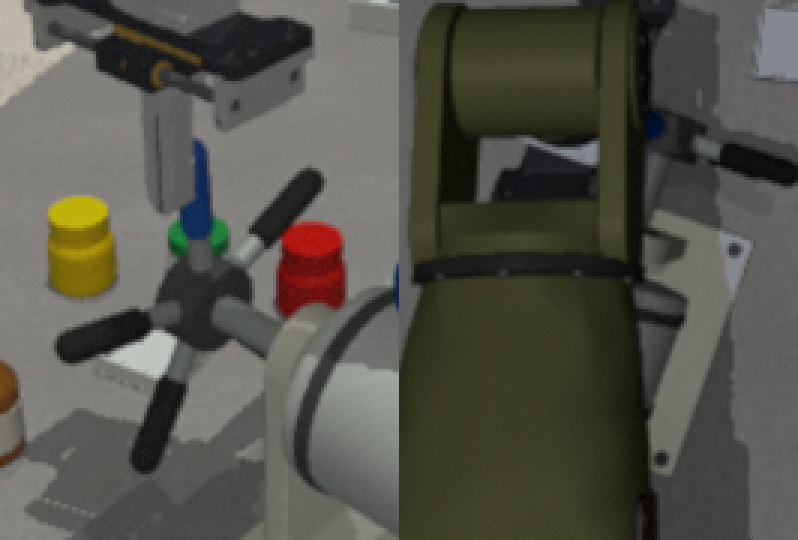

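The fingers touch the blue spoke from the left, and it is near vertical, with its tip at (198,142) in the left half. The other tips are at (60,348), (143,468) and (318,176). I'll fit the wheel angle to these.

```bash
cat >> h.py <<'E'
def ang(tips,ks):
    f=lambda q,o:(proj("side",m2w(spoke(q[0],.127,ks),M))+q[1:3]*o-tips).ravel()
    for o in(0,1):
        r=least_squares(f,[.05,0,0],args=(o,));print("angle deg",np.degrees(r.x[0]).round(2),r.x[1:].round(1),r.fun.round(1).tolist())
E
python3 - <<'E'
from h import *
ang(np.array([[198,142],[60,348],[143,468],[318,176]])/3+[200,150],[0,1,2,4])
E
```

```text
angle deg 3.2 [0. 0.] [-2.0, -0.2, 0.9, -0.6, -1.4, 0.1, -0.5, -0.0]
angle deg 3.28 [0.8 0.2] [-1.3, -0.0, 1.7, -0.3, -0.6, 0.3, 0.2, 0.1]
```

```bash
python3 -m pendant '[[[-0.015,0,0],[0,0,0],255],[[-0.03,0,0],[0,0,0],255],[[-0.045,0,0],[0,0,0],255],[[-0.048,0,0],[0,0,0],255],[[-0.048,0,0],[0,0,0],255]]' | sed -n '2p;4p'
python3 -c "
from h import *;plan([])"
python3 -m pendant '[[[0.05,0,0],[0,0,0],255],[[0.2,0,0],[0,0,0],255],[[0.4,0,0],[0,0,0],255],[[0.6,0,-0.1],[0,0,0],255],[[0.8,0,-0.3],[0,0,0],255]]' | sed -n '2p;4p'
python3 -m pendant '[[[0,0,-0.25],[0,0,0],255],[[0,0,-0.5],[0,0,0],255],[[0,0,-0.75],[0,0,0],255],[[0,0,-0.9],[0,0,0],255],[[0,0,-0.9],[0,0,0],255]]' | sed -n '2p;4p'
python3 - <<'E'
from h import *
from plant import grab_frame
import cv2
a=grab_frame("side")["img"][180:380,210:410]
cv2.imwrite("pics/s5.png",cv2.resize(a,None,fx=3,fy=3,interpolation=3))
E
```

```text
position: [0.5494, 0.0412, 0.2675]
wrist_force: [-0.8, 0.9, 0.8]
t 9.6 mixer XYZ [ 2.080e-02 -1.000e-04  2.675e-01] F [-0.8  0.9  0.8] turn [ 0.     0.    -0.004]
position: [0.5889, 0.1554, 0.3091]
wrist_force: [0.7, -0.4, 0.1]
position: [0.5895, 0.1545, 0.4521]
wrist_force: [-0.5, -0.2, -0.0]
```

View pics/s5.png

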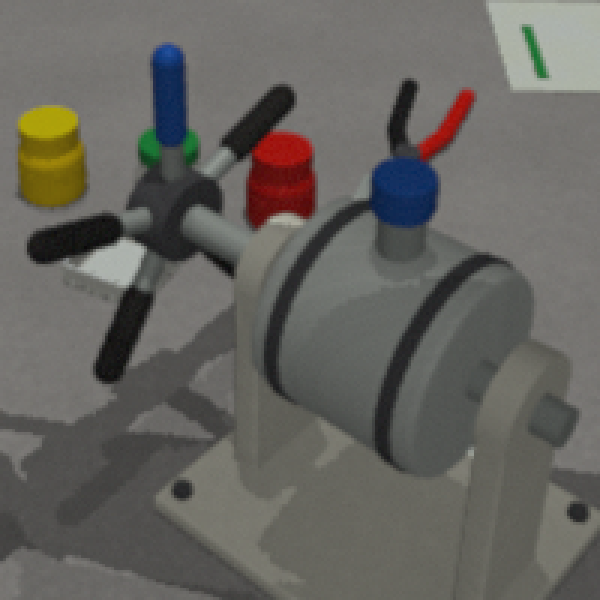

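The blue spoke and stem look upright. Tips: blue (168,46), left (30,247), lower (108,380), right (291,92). The stem cap's top centre is at (404,172).

Run:
```python
from h import *
ang(np.array([[168,46],[30,247],[108,380],[291,92]])/3+[210,180],[0,1,2,4])
for a in(-3,0,3):
    r=np.radians(a);P=[[h*np.sin(r),.183,.165+h*np.cos(r)] for h in(.07,.116)]
    print(a,((proj("side",m2w(P,M))-[210,180])*3).round(1).tolist())
```

```text
angle deg 0.73 [0. 0.] [0.0, 0.6, 1.3, 0.4, -1.4, -0.5, -1.0, -0.3]
angle deg 0.8 [ 0.3 -0.1] [0.3, 0.6, 1.6, 0.4, -1.1, -0.6, -0.8, -0.5]
-3 [[406.2, 235.3], [414.8, 167.3]]
0 [[402.5, 238.1], [408.5, 171.7]]
3 [[398.8, 241.2], [402.1, 176.7]]
```

```bash
python3 -m pendant '[[[0,0,0],[0,0,0],255],[[0,0,0],[0,0,0],255],[[0,0,0],[0,0,0],255]]'|sed -n 2p; python3 -c "
from plant import robot;print(robot.finish_job())"
```

```text
position: [0.5894, 0.154, 0.4454]
the job is handed in; nothing more can be done
None
```

I turned the star wheel in two gentle fingertip pushes until the filling stem stood within about 1° of straight up by my camera measurement. I then backed the arm clear, touching only the spokes, and handed the job in at about 11 s of the 56 s allowed.

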